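# Close the tea tin

## Robot

A 6-joint arm with a two-finger parallel gripper is mounted at the origin on the work surface. World frame = base frame: x ahead of the robot, y to its left, z up, the work surface at z = 0. Lengths are in m, angles in rad, forces in N, time in s.
With the tool pointing down it reaches from about 0.375 to 0.925 m from the base axis. Payload 5.7 kg.
Tool frame: the origin (TCP) lies midway between the tips of the shut fingers; the grasp point (between the pads) lies r.grip_depth behind it (r.grip_depth is the distance from the TCP to the grasp point, in m); z points along the fingers, y is the direction in which the jaws open and shut (so a half turn about z gives the same grasp; the last joint's range is limited). The gripper opens to 85 mm and grips with 20 to 120 N. Pads are 22 mm wide; open, the fingers measure 114 mm over their backs; the gripper's body (76 mm by 85 mm) begins 54 mm behind the grasp point. The pads swing forward as they close: fully open they stand 13 mm farther back than shut.
Start: joints at [1.207, 0.359, 1.51, -0, 1.272, -0.115], TCP at [0.148, 0.581, 0.231] pointing down, gripper open.
Joint ranges: [-2.97, 2.97], [-1.01, 2.36], [0.21, 2.38], [-0.96, 4.11], [0.2, 2.71], [-2.98, 2.98]. Speed limits (rad/s): [2.39, 2.39, 3.14, 3.14, 3.14, 3.14].

## Interface

Orientations are given as a unit quaternion [w, x, y, z].
In Python, from workcell import r, camera, camera_model, sign_off gives the robot as it stands. The module is installed in compiled form; this text tells all that it offers.
- The arm moves only by the tool send_rows, never from a script. Its arguments are lists of equal length, an entry for each row: "xyz": the shift along the tool's x, y, z in mm, a list of three; "twist": the turn about the tool's z in rad. A call has 1 to 12 rows; each row shifts and turns the commanded pose from where the row before left it, along the tool's axes as they then stand; what a row does not reach is not made up. A row lasts 1/12 s, in which the tool goes at most 41.7 mm and 7.16 degrees, less where a joint would pass 70% of its speed; a pose out of reach is approached as far as the arm can. A call with a gripper value outside its range is refused whole. "jaw" is the opening, from 0 (shut) to 1 (fully open), set as the call begins (left out, the last holds). The fingers move at their own pace and stop on an object; the grip force is fixed at half the most. Time passes only in rows, so rows that do not move let the fingers close. It gives the time, the measured TCP pose, the force and the opening at its end, in the units of the state.
- r.sense(): the state, without advancing time (a new reading comes with each control period).
- camera(name): name is "scene" or "top"; returns the picture (384x512x3 uint8, red, green, blue); there is no depth.
- camera_model(name): a dict with "fov_y" (degrees; the focal length in pixels is half the picture's height over the tangent of half this angle, whatever the lens; pixels are square), "cx", "cy" (the principal point, pixels), "position" and "rotation" of the camera in the world. Camera axes: x right, y down, z forward; pixel columns grow to the right and rows downward; lengths in m; the calibration is good to about 2 mm. A picture is of the moment at which its call begins. camera_model takes no time and is no camera call.
- sign_off(): hands the job in, once; it reports no verdict.
The state is a dict: "time": time; "joint_pos": joint angles; "joint_vel": joint speeds; "joint_efforts": joint torques, N m; "tool_pos": TCP position; "eef_rot": TCP orientation; "ft_force": force on the tool from outside, world axes, zero at the start; "torque": the same for the moment, N m; "opening": opening from 0.0 (shut) to 1.0 (fully open).
Only numpy, scipy, OpenCV 4.12 (cv2) and the standard library are available. Lean on these libraries where they do the work, as an engineer would, in place of code of your own. Each camera call takes 0.05 s, during which the arm holds its last target. There are 200 camera calls.

## Task

The tea tin stands open on the kitchen counter: push its green flap over with the fingertips until it lies flat, then push it on towards the brass lip until its free edge is tucked well beneath the lip, so that it stays shut by itself when you let go. Press gently and do not lift the tin or shove it along the counter; leave the mug, spoon and everything else where they are.

Things in the scene. Friction and masses are not known exactly. Their poses are not given: they have to be found in the camera images.
- tin: Dark green open-topped tea tin full of sachets, 150 (x) x 180 (y) x 60 mm to the rim, walls 4 mm, about 0.95 kg, loose on the counter. Origin: centre of its underside; z up; x points from the hinge side (x = -75 mm) to the lip side (x = +75 mm), whose wall rises to 76 mm and carries the brass lip. The flap's edge goes into the gap between rim and lip
- lip_mouth (a point): middle of the lower corner of the brass lip's free edge, which faces the hinge, 73 mm above the counter; axes as the tin's. The lip is 150 mm wide (along y), reaches back 17 mm over the opening from the wall (to the tin's x = 54 mm), and its underside slopes from 73 mm at this mouth down to 70 mm at the wall
- flap_hinge (a point): middle of the flap's hinge axis (along the tin's y), 63.5 mm above the counter, at the tin's x = -75 mm when flap_slide is 0; it moves with flap_slide. Its frame turns with the flap: x from the hinge to the free edge, z out of the flap's outer face (up when shut, away from the lip when the flap stands upright)
- flap_edge (a point): middle of the flap's free edge, 124 mm from the hinge axis. The flap is a stiff lighter-green plate, 164 mm wide and 4 mm thick (2 mm either side of the hinge axis plane), about 75 g. Axes as flap_hinge
- flap_step (a point): foot of the cream push ridge on the flap's outer face, 92 mm from the hinge axis, mid-width. The ridge is 64 mm wide (along y) and 8 mm tall; its side towards the hinge is a square step to push against with a fingertip, its other side slopes down over about 18 mm. Axes as flap_hinge
- flap (a joint): fold angle of the flap: 0 shut flat on the tin, 1.57 upright, range 0 to 2.2, starts at 1.6 to 1.95 (leaning open). A weak springy hinge: pressed flat and let go, the flap rises again to roughly 0.5 unless its edge is beneath the lip. Holding it flat takes 1 to 2 N at the ridge. Tucked, it rests at up to about 0.05
- flap_slide (a joint): how far flap and hinge have slid in the slotted ears towards the lip, 0 to 0.020 m, starts at 0 to 0.003; stays where left (2 N of friction). Up to 0.004 the edge folds down clear of the lip; with the flap flat the edge passes beneath the lip from 0.006 on and is 14 mm under at 0.020. If slid on before the flap is flat, the edge lands on top of the lip
- mug: bystander: white ceramic mug, 80 mm across, 90 mm tall, handle at its +y side. Origin: centre of its underside
- teaspoon: bystander: small spoon with a wooden handle and steel bowl, 140 mm long, lying flat along its x axis, handle to -x. Origin: centre of its underside
- honey: bystander: amber honey jar with a brass cap, 64 mm across, 95 mm tall. Origin: centre of its underside
- apple: bystander: dark red apple, 76 mm across, 68 mm tall, standing on the counter. Origin: centre of its underside
- sugar_bowl: bystander: blue ceramic bowl, 84 mm across, 55 mm tall. Origin: centre of its underside
- carafe: bystander: clear glass carafe, 88 mm across, 205 mm tall. Origin: centre of its underside
- fruit_bowl: bystander: glass bowl heaped with oranges, apples and bananas, 230 mm across, 155 mm tall in all. Origin: centre of its underside
Things that resemble listed ones, but are neither listed nor needed, are in the scene too. There is more than one size of the tin; the one meant has the size given above.

How it is judged:
On the way, in this order (a step that is already met when the one before it is completed fails the run):
1. the flap is folded over nearly flat (below 0.4 rad), its edge not yet beneath the lip (value of joint flap below 0.4 rad).
2. the flap's edge is beneath the lip (slid at least 12 mm, fold angle below 0.07 rad) (value of joint flap below 0.07 rad and value of joint flap_slide above 0.012 m), for 0.1 s.
At the end, for the whole second after the job is handed in: The flap lies shut by itself (fold angle below 0.07 rad) with its free edge beneath the brass lip (slid at least 12 mm of its 20 mm, edge lower than the lip), and the tin stands flat and still on the counter (all of step 2 and z of flap_edge in the frame of tin below 0.071 m and angle between tin's own z axis and vertical below 0.05 rad and height (world z) of tin below 0.005 m and linear speed of tin below 0.02 m/s); the robot touches nothing.
It fails at once if the tin is lifted (more than 12 mm) or tipped (more than 0.2 rad) (height (world z) of tin above 0.012 m or angle between tin's own z axis and vertical above 0.2 rad).
It fails at once if the tin is shoved more than 40 mm along the counter (distance of tin from where it was at the start of the episode above 0.04 m).
It fails at once if the tin or its flap is pressed harder than 40 N (contact force between tin and the fingers above 40 N or contact force between tin and the arm above 40 N).
It fails at once if a bystander is moved more than 30 mm or lifted (distance of any of mug, teaspoon, honey, apple, sugar_bowl, carafe, fruit_bowl from where it was at the start of the episode above 0.03 m).
It also fails if it takes over 38 s, if anything falls off the work surface, if the arm or the gripper's body presses on something with over 40 N, if the wrist force passes 120 N, or if a joint passes its speed limit or range.

## Working session

There is one attempt and no reset: what is moved stays moved. The work goes in short steps, Python scripts to look and compute and a tool call to move; the robot and the scene stay as the last step left them, time stands still between calls to the robot, and variables do not carry over. Pictures are saved under pics/ and viewed, about 8 in all and at most 12, crops included, and the job is handed in when it is done.

Besides the shell and the picture viewer there is one more tool, called after ">>>" as name(argument=value, ...) on one line, values as JSON. send_rows: Moves the arm, as the interface text tells. Its arguments: {"type":"object","properties":{"xyz":{"type":"array"},"twist":{"type":"array"},"jaw":{"type":"number"}},"required":["xyz","twist"]}

```bash
mkdir -p pics
python3 - <<'E'
from workcell import r,camera,camera_model
import cv2
print(r.sense(), r.grip_depth)
for n in("scene","top"):
    cv2.imwrite(f"pics/{n}0.png",cv2.resize(camera(n)[:,:,::-1],(800,600),interpolation=cv2.INTER_CUBIC)); print(camera_model(n))
E
```

```text
{'time': 0.0, 'joint_pos': array([ 1.20692285e+00,  3.59509813e-01,  1.51142769e+00,  1.11209067e-05,
        1.27251658e+00, -1.15123420e-01]), 'joint_vel': array([-0.00035098,  0.00033226, -0.00057982, -0.00176836,  0.00053903,
       -0.00017661]), 'joint_efforts': array([ 2.23881158e-03, -5.27625060e+01, -2.78616750e+01,  1.48982667e-04,
        1.33460260e-02,  3.97790899e-06]), 'tool_pos': array([0.14748849, 0.58088668, 0.23045254]), 'eef_rot': array([-2.25941245e-04,  1.24056186e-01,  9.92274759e-01, -9.02887430e-04]), 'ft_force': array([ 0.80570646,  0.37931051, -0.37281415]), 'torque': array([0.00949979, 0.04991842, 0.05276453]), 'opening': 1.0043366246788639} 0.0187
{'fov_y': 53.866624119115805, 'cx': 249.91109613512532, 'cy': 189.30453444755884, 'position': array([ 1.6709428 , -0.06415022,  0.85510769]), 'rotation': array([-0.33542695,  0.63950811,  0.6095485 , -0.3270608 ])}
{'fov_y': 57.48920113327657, 'cx': 251.81561785616168, 'cy': 196.02430898006634, 'position': array([ 0.33576369, -0.00990447,  1.22790489]), 'rotation': array([ 0.05950131, -0.69976803,  0.70877198, -0.06653256])}
```

View pics/scene0.png

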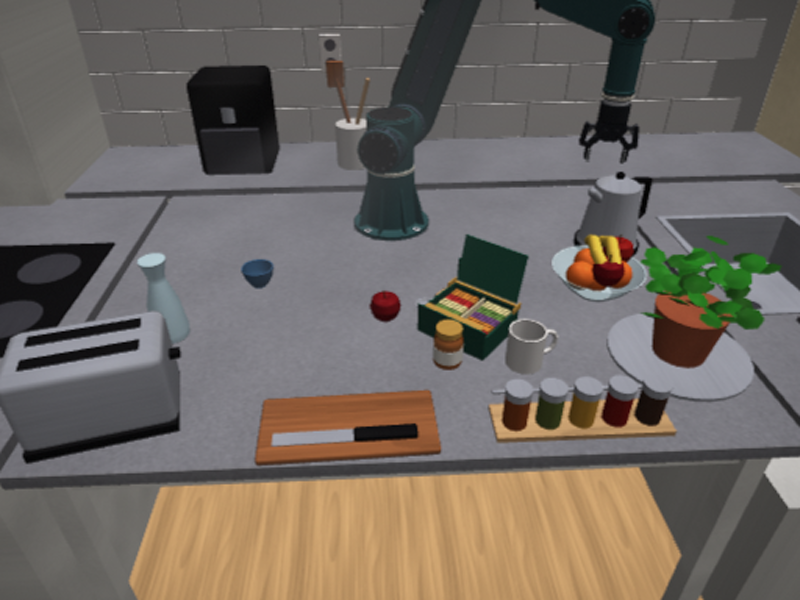

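View pics/top0.png

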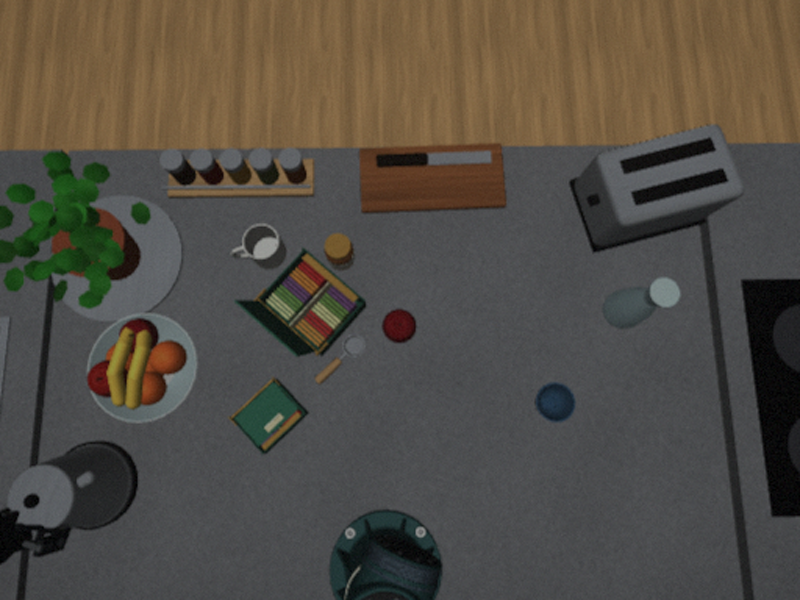

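The open tin is at about (310,305) in the top view. Its flap is on the lower-left side, so the lip should be at upper-right. The small closed tin at (268,415) is a decoy. I'll enlarge both views.

```bash
cat > h.py <<'E'
import numpy as np
from workcell import r,camera,camera_model
import cv2
from scipy.spatial.transform import Rotation as R
def cm(n):
    m=camera_model(n);q=m['rotation'];f=192/np.tan(np.radians(m['fov_y']/2))
    return m,R.from_quat([*q[1:],q[0]]),f
def pix(n,P):
    m,Q,f=cm(n);c=Q.inv().apply(np.atleast_2d(P)-m['position'])
    return np.c_[m['cx']+f*c[:,0]/c[:,2],m['cy']+f*c[:,1]/c[:,2]]
def at(n,u,v,z):
    m,Q,f=cm(n);d=Q.apply([(u-m['cx'])/f,(v-m['cy'])/f,1]);p=m['position'];return p+d*(z-p[2])/d[2]
def crop(n,name,u0,v0,w,h,k,pts=None):
    im=camera(n)[:,:,::-1].copy()
    c=cv2.resize(im[v0:v0+h,u0:u0+w],None,fx=k,fy=k,interpolation=cv2.INTER_CUBIC)
    c=cv2.convertScaleAbs(c,alpha=1.6)
    if pts is not None:
        for p in pix(n,pts): cv2.circle(c,tuple(int(x) for x in ((p-[u0,v0]+.5)*k)),3,(255,0,255),1)
    return c
E
python3 - <<'E'
from h import *
a=crop("top",0,140,145,115,95,7); cv2.imwrite("pics/t1.png",a[:600,:800])
b=crop("scene",0,255,145,110,85,7);cv2.imwrite("pics/s1.png",b)
E
```

```text
(no output)
```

View pics/t1.png

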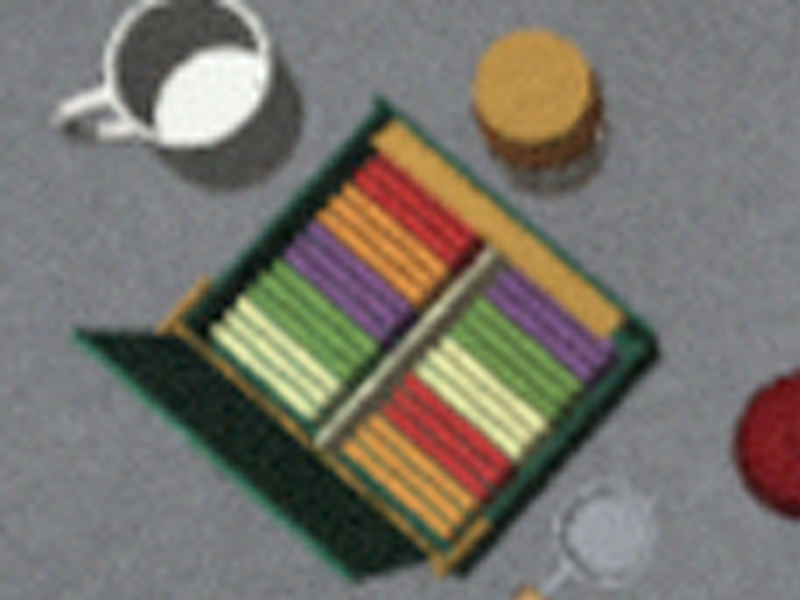

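View pics/s1.png

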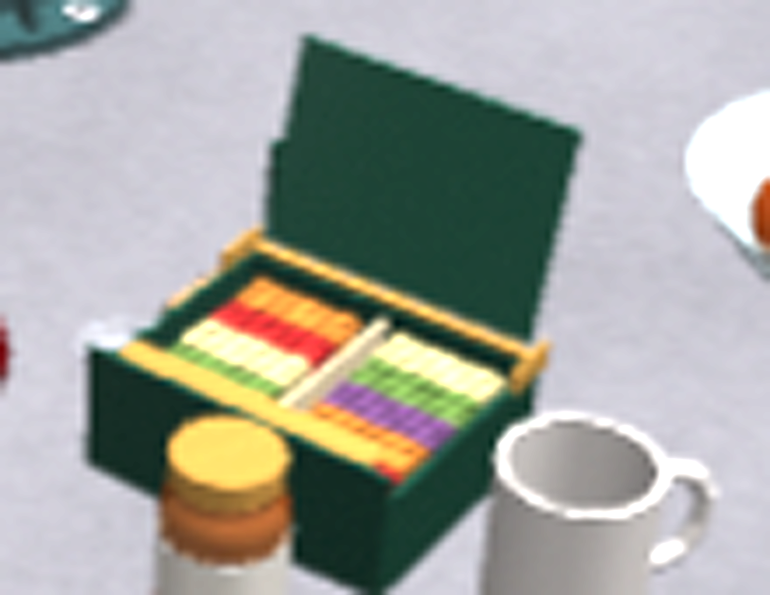

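The top crop shows these points:
- Lip free edge: (372,140) to (605,338).
- Lip wall corners: (380,100) and (655,340).
- Flap free edge: (78,330) to (355,578).

In the scene crop, the flap's free edge runs (303,37) to (580,132). I'll fit the tin pose and flap angle to these.

Run:
```python
from h import *
from scipy.optimize import least_squares
T=np.array([(372,140),(605,338),(380,102),(655,340),(78,330),(355,578)])/7+[139.5,144.5]
S=np.array([(303,37),(580,132)])/7+[254.5,144.5]
def pts(x):
    X,Y,a,th,s=x
    ex,ey=-.075+s+.124*np.cos(th),.082; ez=.0635+.124*np.sin(th)
    L=np.array([(.054,.075,.075),(.054,-.075,.075),(.075,.09,.076),(.075,-.09,.076),(ex,ey,ez),(ex,-ey,ez)])
    c,n=np.cos(a),np.sin(a)
    W=L@np.array([[c,n,0],[-n,c,0],[0,0,1]])+[X,Y,0]
    return W
def res(x):
    W=pts(x);return np.r_[(pix("top",W)-T).ravel(),(pix("scene",W[4:])-S[::-1]).ravel(),(x[4]-.0015)*1000]
x0=at("top",194,196,.06)
for a0 in(-.7,):
    f=least_squares(res,[x0[0],x0[1],a0,1.8,0.001]);print(f.x,np.round(f.fun,2),f.cost)
X,Y,a=f.x[:3];th=f.x[3]
g=R.from_euler('z',a)
for n,L in dict(hinge=(-.075,0,.0635),edge=pts(f.x)[4:].mean(0),lip=(.054,0,.073)).items():
    print(n,L if n=='edge' else g.apply(L)+[X,Y,0])
q=r.sense()['eef_rot'];print(R.from_quat([*q[1:],q[0]]).as_matrix().round(3))
```

```text
[ 5.61430555e-01  1.56302190e-01 -7.28728312e-01  1.79162678e+00
  1.45656624e-03] [ 0.1   0.92 -0.19  1.17 -0.14 -1.03  0.17 -0.93  0.    0.06  0.28  0.17
  0.08  0.48  0.21  0.24 -0.04] 2.34077205723222
hinge [0.50547892 0.2062463  0.0635    ]
edge [0.48630288 0.22336341 0.18448877]
lip [0.60171574 0.12034243 0.073     ]
[[-0.969  0.246 -0.   ]
 [ 0.246  0.969 -0.001]
 [ 0.    -0.001 -1.   ]]
```

>>> send_rows(xyz=[[0,0,-20],[0,0,-20],[0,0,-20],[0,0,-20],[0,0,-10]], twist=[0.096,0.096,0.096,0.096,0.096], jaw=0)

```text
time: 0.62
tool_pos: [0.1481, 0.5823, 0.3238]
eef_rot: [0.0, 0.359, 0.933, 0.001]
ft_force: [0.2, 1.1, -0.4]
opening: 0.302
```

>>> send_rows(xyz=[[-25,-2,0],[-25,-2,0],[-25,-2,0],[-25,-2,0],[-25,-2,0],[-25,-2,0],[-25,-2,0],[-25,-2,0],[-25,-2,0],[-25,-2,0],[-25,-2,0],[-25,-2,0]], twist=[0,0,0,0,0,0,0,0,0,0,0,0])

```text
time: 1.62
tool_pos: [0.3561, 0.3627, 0.3212]
eef_rot: [-0.0, 0.356, 0.934, -0.0]
ft_force: [0.4, 0.2, 0.2]
opening: -0.002
```

>>> send_rows(xyz=[[-24,-3,0],[-24,-3,0],[-24,-3,0],[-24,-3,0],[-24,-3,0],[-24,-2,0],[0,0,0]], twist=[0,0,0,0,0,0,0])

```text
time: 2.2
tool_pos: [0.4543, 0.2525, 0.3211]
eef_rot: [0.001, 0.358, 0.934, -0.001]
ft_force: [0.2, 0.9, -0.4]
opening: -0.001
```

>>> send_rows(xyz=[[0,0,22],[0,0,22],[0,0,22],[0,0,22],[0,0,22],[0,0,22],[0,0,22],[0,0,22],[0,0,0]], twist=[0,0,0,0,0,0,0,0,0])

```text
time: 2.95
tool_pos: [0.4483, 0.2544, 0.1416]
eef_rot: [-0.003, 0.356, 0.934, -0.003]
ft_force: [0.0, 0.1, 0.8]
opening: 0.002
```

```bash
cat > tin.py <<'E'
from h import *
O=np.array([.5614,.1563,0]);G=R.from_euler('z',-.7287)
def state():
    s=r.sense();return s['time'],G.inv().apply(s['tool_pos']-O).round(4),G.inv().apply(s['ft_force']).round(2)
E
python3 -c "
from tin import *
print(*state())
a=crop('scene',0,255,135,110,85,6);b=crop('top',0,140,145,115,95,4)
cv2.imwrite('pics/a.png',a)"
```

```text
2.95 [-0.1497 -0.0022  0.1416] [-0.05  0.06  0.77]
```

View pics/a.png

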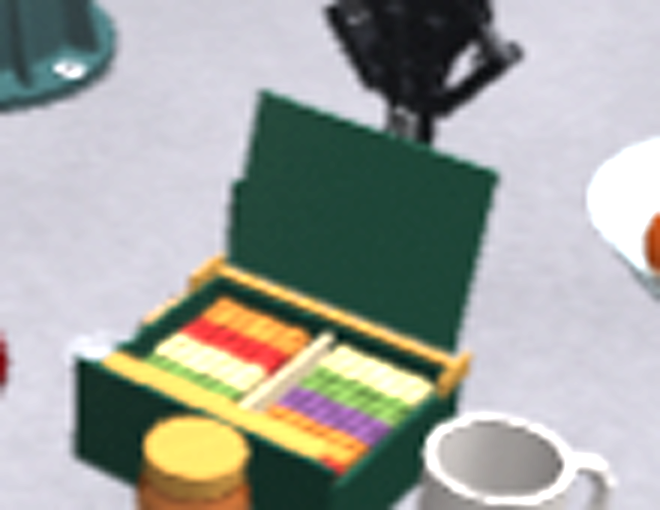

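Fingers are behind the middle of the flap, at tin frame x −150 mm, z 142 mm. I'll push forward until the flap is upright.

>>> send_rows(xyz=[[-6,0,0],[-6,0,0],[-6,0,0],[-6,0,0],[-5,0,0],[-5,0,0],[-5,0,0],[-5,0,0],[-5,0,0],[-5,0,0],[-5,0,0],[-4,0,0]], twist=[0,0,0,0,0,0,0,0,0,0,0,0])

```text
time: 4.05
tool_pos: [0.499, 0.2128, 0.1452]
eef_rot: [-0.0, 0.356, 0.934, -0.0]
ft_force: [0.4, -0.0, 0.8]
opening: -0.002
```

```bash
python3 -c "
from tin import *
print(*state())"
```

```text
4.05 [-0.0842  0.0007  0.1452] [0.35 0.27 0.82]
```

>>> send_rows(xyz=[[-6,0,1.5],[-6,0,1.5],[-6,0,2],[-5.5,0,2.2],[-5.5,0,2.4],[-5,0,2.5],[-5,0,2.5],[-4.5,0,3],[-4.5,0,3],[-4,0,3.4],[0,0,0]], twist=[0,0,0,0,0,0,0,0,0,0,0])

```text
time: 4.97
tool_pos: [0.5379, 0.178, 0.1206]
eef_rot: [-0.0, 0.357, 0.934, -0.0]
ft_force: [0.3, 1.0, 0.2]
opening: -0.0
```

```bash
python3 -c "
from tin import *
print(*state())
cv2.imwrite('pics/b.png',crop('scene',0,255,135,110,85,6))"
```

```text
4.9667 [-0.032   0.0005  0.1206] [-0.48  0.93  0.15]
```

View pics/b.png

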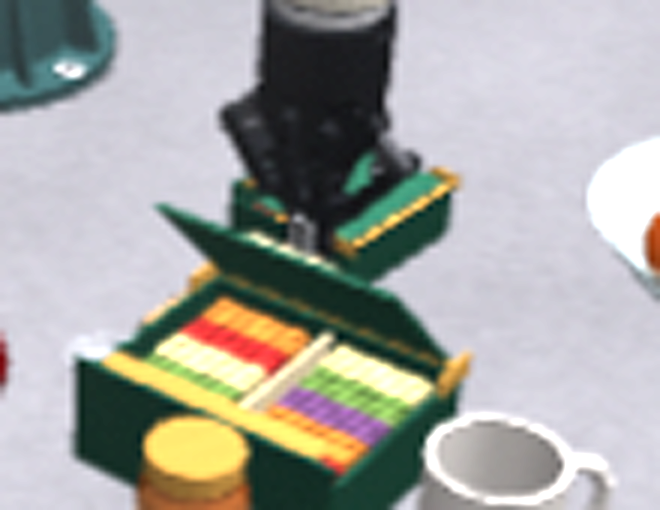

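The flap leans at about 0.8 rad, with the fingertip on the hinge side of the cream ridge. I'll keep following the arc.

>>> send_rows(xyz=[[-3.3,0,3.9],[-3.3,0,3.9],[-3.2,0,3.9],[-2.3,0,4.4],[-2.3,0,4.4],[-2,0,4.4],[-1,0,3.7],[-1,0,3.7],[-1,0,3.7],[-0.5,0,3.7],[0,0,0]], twist=[0,0,0,0,0,0,0,0,0,0,0])

```text
time: 5.93
tool_pos: [0.5518, 0.1653, 0.0808]
eef_rot: [-0.001, 0.356, 0.934, -0.0]
ft_force: [-0.3, 0.1, 0.2]
opening: -0.004
```

```bash
python3 -c "
from tin import *
print(*state())"
```

```text
5.9333 [-0.0131  0.0003  0.0808] [-0.25 -0.15  0.19]
```

>>> send_rows(xyz=[[0,0,3],[0,0,3],[0,0,3],[0,0,2],[0,0,1.5],[0,0,0],[0,0,0]], twist=[0,0,0,0,0,0,0])

```text
time: 6.52
tool_pos: [0.552, 0.1654, 0.0689]
eef_rot: [-0.0, 0.356, 0.934, -0.0]
ft_force: [0.3, 0.7, 1.1]
opening: -0.001
```

```bash
python3 -c "
from tin import *
print(*state())
cv2.imwrite('pics/c.png',crop('scene',0,255,135,110,85,6))"
```

```text
6.5167 [-0.0131  0.0006  0.0689] [-0.23  0.75  1.09]
```

View pics/c.png

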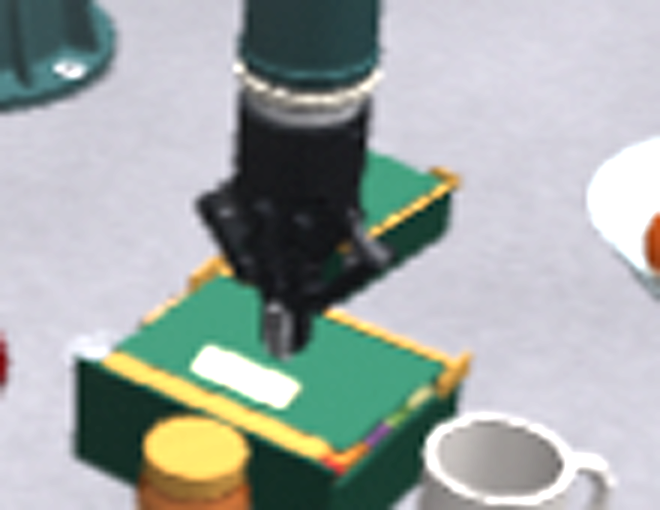

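The flap is nearly flat, short of the lip, with the finger behind the ridge. I'll press down the last few millimetres and watch the force.

>>> send_rows(xyz=[[0,0,1],[0,0,1],[0,0,0.5],[0,0,0],[0,0,0]], twist=[0,0,0,0,0])

```text
time: 6.98
tool_pos: [0.5521, 0.1654, 0.0665]
eef_rot: [-0.0, 0.356, 0.934, -0.0]
ft_force: [-0.2, 0.4, -0.6]
opening: -0.003
```

>>> send_rows(xyz=[[0,0,0.5],[0,0,0.5],[0,0,0],[0,0,0]], twist=[0,0,0,0])

```text
time: 7.32
tool_pos: [0.5522, 0.1653, 0.0655]
eef_rot: [-0.0, 0.356, 0.934, -0.0]
ft_force: [-0.4, 0.3, 0.7]
opening: -0.001
```

>>> send_rows(xyz=[[0,0,0.5],[0,0,0],[0,0,0]], twist=[0,0,0])

```text
time: 7.57
tool_pos: [0.5522, 0.1654, 0.0653]
eef_rot: [0.0, 0.356, 0.934, -0.0]
ft_force: [-1.2, -0.4, 3.3]
opening: 0.0
```

>>> send_rows(xyz=[[-3,0,0],[-3,0,0],[-3,0,0],[-3,0,0],[-3,0,0],[0,0,0]], twist=[0,0,0,0,0,0])

```text
time: 8.07
tool_pos: [0.5642, 0.1548, 0.0652]
eef_rot: [0.0, 0.357, 0.934, -0.0]
ft_force: [-0.9, -0.3, 5.1]
opening: -0.002
```

```bash
python3 -c "
from tin import *
print(*state())"
```

```text
8.0667 [0.0031 0.0007 0.0652] [-0.45 -0.77  5.13]
```

The flap is flat under about 4 N of down force. Now I'll slide it into the ridge and push on.

>>> send_rows(xyz=[[-2,0,0],[-2,0,0],[-2,0,0],[-2,0,0],[-2,0,0],[0,0,0]], twist=[0,0,0,0,0,0])

```text
time: 8.57
tool_pos: [0.5708, 0.1488, 0.065]
eef_rot: [-0.0, 0.356, 0.934, 0.0]
ft_force: [-2.0, 1.9, 5.0]
opening: -0.001
```

>>> send_rows(xyz=[[-2,0,0],[-2,0,0],[-1,0,0],[0,0,0]], twist=[0,0,0,0])

```text
time: 8.9
tool_pos: [0.5745, 0.1455, 0.065]
eef_rot: [-0.0, 0.356, 0.934, -0.0]
ft_force: [-1.9, 1.2, 3.4]
opening: 0.002
```

```bash
python3 -c "
from tin import *
print(*state())
cv2.imwrite('pics/d.png',np.hstack([crop('scene',0,255,155,100,65,4),crop('top',0,145,145,100,65,4)]))"
```

```text
8.9 [0.017  0.0006 0.065 ] [-2.2  -0.4   3.44]
```

View pics/d.png

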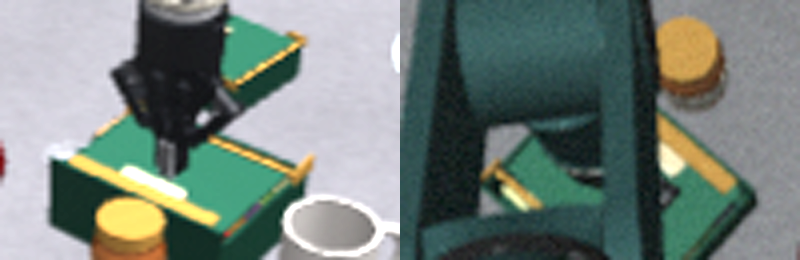

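The edge is going under the lip with about 2–3 N of push. I'll push 8 mm more.

>>> send_rows(xyz=[[-2,0,0],[-2,0,0],[-1,0,0],[0,0,0]], twist=[0,0,0,0])

```text
time: 9.33
tool_pos: [0.5789, 0.1417, 0.0651]
eef_rot: [0.0, 0.356, 0.934, -0.0]
ft_force: [-1.1, 1.1, 3.3]
opening: 0.002
```

>>> send_rows(xyz=[[-1,0,0],[-1,0,0],[-1,0,0],[0,0,0],[0,0,0]], twist=[0,0,0,0,0])

```text
time: 9.75
tool_pos: [0.5808, 0.1399, 0.0651]
eef_rot: [0.0, 0.356, 0.934, -0.0]
ft_force: [-1.3, 1.4, 3.9]
opening: -0.004
```

```bash
python3 -c "
from tin import *
print(*state())"
```

```text
9.75 [0.0254 0.0007 0.0651] [-1.89  0.18  3.86]
```

>>> send_rows(xyz=[[-1,0,0],[0,0,0],[0,0,0]], twist=[0,0,0])

```text
time: 10.0
tool_pos: [0.5814, 0.1393, 0.0651]
eef_rot: [0.0, 0.356, 0.934, -0.0]
ft_force: [-1.2, 0.2, 2.5]
opening: 0.002
```

>>> send_rows(xyz=[[-1,0,0],[0,0,0],[0,0,0]], twist=[0,0,0])

```text
time: 10.25
tool_pos: [0.5822, 0.1386, 0.0651]
eef_rot: [0.0, 0.356, 0.934, -0.0]
ft_force: [-1.2, 1.0, 3.0]
opening: 0.001
```

```bash
python3 -c "
from tin import *
print(*state())"
```

```text
10.25 [0.0273 0.0007 0.0651] [-1.6  -0.03  2.97]
```

>>> send_rows(xyz=[[-1,0,0],[-1,0,0],[0,0,0],[0,0,0]], twist=[0,0,0,0])

```text
time: 10.58
tool_pos: [0.5831, 0.1377, 0.065]
eef_rot: [-0.001, 0.356, 0.934, -0.0]
ft_force: [-3.8, 3.2, 3.1]
opening: -0.002
```

```bash
python3 -c "
from tin import *
print(*state())
cv2.imwrite('pics/e.png',crop('scene',0,255,155,100,65,8))"
```

```text
10.5833 [0.0285 0.0006 0.065 ] [-4.97 -0.16  3.12]
```

View pics/e.png

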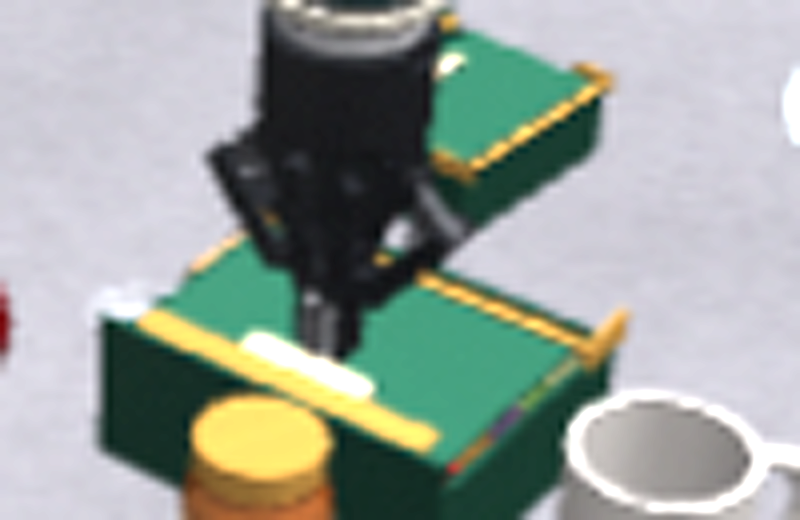

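The force rose to 5 N, so the slide is at its stop, and the ridge lies right against the lip. I'll ease off 1 mm and lift away.

>>> send_rows(xyz=[[1,0,0],[1,0,-1],[0,0,-3],[0,0,-5],[2,0,-10],[5,0,-20],[5,0,-20],[10,0,-20],[10,0,-20],[10,0,-20],[10,0,-20],[0,0,0]], twist=[0,0,0,0,0,0,0,0,0,0,0,0])

```text
time: 11.63
tool_pos: [0.5445, 0.1749, 0.2091]
eef_rot: [0.003, 0.356, 0.935, 0.002]
ft_force: [-0.0, 0.3, -0.3]
opening: -0.0
```

>>> send_rows(xyz=[[25,0,0],[25,0,0],[25,0,0],[25,0,0],[25,0,0],[25,0,0],[0,0,0],[0,0,0]], twist=[0,0,0,0,0,0,0,0])

```text
time: 12.3
tool_pos: [0.4308, 0.2736, 0.2042]
eef_rot: [0.0, 0.355, 0.935, -0.0]
ft_force: [0.4, 0.3, 0.5]
opening: -0.001
```

```bash
python3 -c "
from tin import *
print(*state())
a=crop('scene',0,255,145,115,85,4);b=crop('top',0,140,145,85,85,4)
cv2.imwrite('pics/f.png',np.hstack([a,b]))"
```

```text
12.3 [-0.1756  0.0006  0.2042] [0.12 0.5  0.47]
```

View pics/f.png

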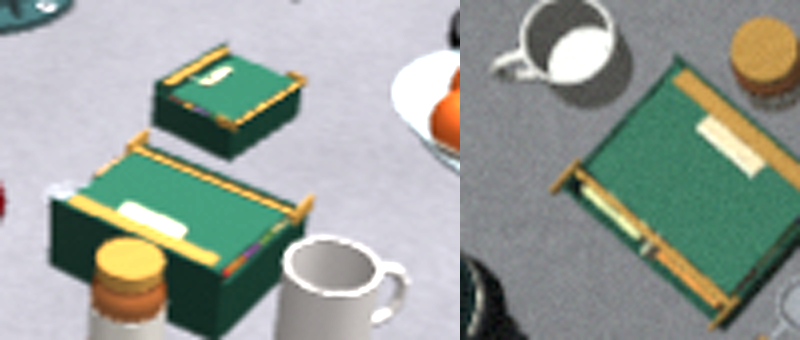

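The flap stays flat under the lip with nothing touching it. The gap on the hinge side shows it has slid, and the tin, mug and honey look unmoved. I'll hand it in.

```bash
python3 -c "
from workcell import sign_off
print(sign_off())"
```

```text
the job is handed in; nothing more can be done
None
```

The tea tin is shut: I folded the green flap flat with closed fingertips, then pushed its ridge until the free edge was under the brass lip. I handed the job in at about 12.3 s of the 38 s allowed.

- **Slide:** the push force rose to about 5 N at the end, which I took as the 20 mm stop. It came about 2 mm further than my estimate, so the slide distance is inferred from the force and the pictures, not measured.
- **Force:** the most I read was about 5 N, well below the 40 N limit.
- **Final picture:** with the arm clear, the flap lies flat and the ridge sits close to the lip. A gap has opened at the hinge, as it should once the flap has slid.
- **Surroundings:** the tin, mug and honey look unmoved in that picture. The other bystanders I did not check closely, but the arm path stayed clear of them.

No check failed, but the sign-off gave no verdict.

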